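# Set the wing screw of a leather splitter

## Robot

A 6-joint arm with a two-finger parallel gripper is mounted at the origin on the work surface. World frame = base frame: x ahead of the robot, y to its left, z up, the work surface at z = 0. Lengths are in m, angles in rad, forces in N, time in s.
With the tool pointing down it reaches from about 0.325 to 0.775 m from the base axis. Payload 5.5 kg.
Tool frame: the origin (TCP) lies at the very end of the fingers, on their centre line; the grasp point (between the pads) lies 19 mm behind it; z points along the fingers, y is the line along which they close (so a half turn about z gives the same grasp; the last joint's range is limited). The gripper opens to 85 mm and grips with 20 to 120 N. Pads are 22 mm wide; open, the fingers measure 114 mm over their backs; the gripper's body (76 mm by 85 mm) begins 54 mm behind the grasp point. The pads swing forward as they close: fully open they stand 13 mm farther back than shut.
Start: joints at [-1.284, 0.091, 1.231, -0, 1.82, -0.057], TCP at [0.202, -0.565, 0.21] pointing down, gripper open.
Joint ranges: [-2.87, 2.87], [-0.86, 2.18], [0.17, 2.46], [-1.51, 4.65], [0.06, 2.69], [-2.65, 2.65]. Speed limits (rad/s): [2.57, 2.57, 3.01, 3.14, 3.14, 3.14].

## Interface

Orientations are given as a 3x3 rotation matrix whose columns are the frame's x, y, z axes.
In Python, from cell import arm gives the robot as it stands.
- The arm moves only by the tool apply_moves, never from a script. Its argument "commands" is a list of rows, each an object of numbers: "fingers": the opening, from 0 (shut) to 1 (fully open); "dx", "dy", "dz": the shift along the tool's x, y, z as a fraction of full scale; "turn": the turn about the tool's z as a fraction of full scale. A call has 1 to 5 rows; each row is the pose to reach, as a shift and turn from the pose commanded when the call began, along the tool's axes at that moment, turning the shorter way round; what a row does not reach only later rows make up. Full scale, the value 1, is 0.15 m for a shift and 180 degrees for a turn. A row lasts 1/10 s, in which the tool goes at most 50 mm and 8.59 degrees, less where a joint would pass 70% of its speed; a pose out of reach is approached as far as the arm can. A call with a number of a shift or a turn outside -1 to 1 is refused whole. A call with a gripper value outside its range is refused whole. The fingers move at their own pace and stop on an object; the grip force is fixed at half the most. Time passes only in rows, so rows that repeat a pose let the fingers close. It gives the time, the measured TCP pose, the force, the opening and the grip force at its end, in the units of the state.
- arm.get_state(): the state, without advancing time (a new reading comes with each control period).
- arm.grab_frame(name): name is "side" or "top" or "wrist"; returns (picture, depth): 420x560x3 uint8, red, green, blue; 420x560 float32, m along the optical axis (not along the pixel's ray), 0 where there is no reading.
- arm.get_calibration(name): a dict with "intrinsics" (3x3 intrinsics, pixels), "R" (3x3) and "t" (3): a world point X has camera coordinates R X + t. Camera axes: x right, y down, z forward; pixel columns grow to the right and rows downward; lengths in m; the calibration is good to about 2 mm. A picture is of the moment at which its call begins: read the wrist's pose just before it. get_calibration takes no time and is no camera call; for the wrist camera it gives the pose at the moment of the call.
- arm.sign_off(): hands the job in; it is judged then, once.
The state is a dict: "clock": time; "joints": joint angles; "qd": joint speeds; "joint_torque": joint torques, N m; "position": TCP position; "eef_rot": TCP orientation; "ft_force": force on the tool from outside, world axes, zero at the start; "torque": the same for the moment, N m; "grip_width": finger opening in m; "grasp_force": force on a finger pad.
Only numpy, scipy, OpenCV 4.12 (cv2) and the standard library are available. Lean on these libraries where they do the work, as an engineer would, in place of code of your own. Each camera call takes 0.05 s, during which the arm holds its last target. There are 200 camera calls.

## Task

Set the roller pressure of the black leather splitter on the bench: turn the winged thumbscrew on its bridge clockwise, seen from above, until it bottoms, then back it off an eighth of a turn (45 degrees) and let go. Leave the round knurled knob at the other end of the bridge alone.

Things in the scene. Friction and masses are not known exactly. Their poses are not given: they have to be found in the camera images.
- splitter: Bench leather splitter of black cast iron, fixed: foot 150 x 260 mm, two cheeks and over them a bridge, a bar 52 mm wide, 260 mm long, its flat top 100 mm above the bench. Origin: centre of the foot's underside; z up, y along the bridge. On the bridge, 75 mm either side of its middle, stand the wing screw and the round knob; which is at which end varies.
- wing_screw (a joint): Angle (rad) of the steel winged thumbscrew about its upright axis: 0 when bottomed on a hard stop, growing as it is backed off (counter-clockwise from above), up to 2.2. It starts between 0.6 and 1.4, turns with slight friction (0.05 N m), stays where left and does not noticeably rise or sink. When bottomed its wings lie along the bridge.
- wing_grip (a point): Point on the wing screw's axis in mid-wing, 145 mm above the bench. The wings are one upright flat-sided plate 10 mm thick, about 52 mm long over the tips, from 129 to 153 mm above the bench (tips 161). The frame turns with the screw: z up, y along the wings, x across their thickness (pinch along x). Below: a 10 mm neck, a 22 mm collar up to 118 mm, an iron boss 34 mm in diameter up to 108 mm.
- round_knob (a joint): Angle (rad) of the round knurled steel knob, 36 mm in diameter, from 114 to 136 mm above the bench, 150 mm from the wing screw at the other end of the bridge. It starts at 0 and turns with slight friction; leave it alone.

How it is judged:
On the way:
1. the wing screw is bottomed (within 0.1 rad of its stop) (value of joint wing_screw below 0.1 rad), for 0.2 s.
At the end, for the whole second after the job is handed in: After having been bottomed, the wing screw rests an eighth of a turn back from its stop: 45 degrees, plus or minus 13 (0.56 to 1.01 rad), not turning (value of joint wing_screw between 0.56 and 1.01 rad and velocity of joint wing_screw between -0.05 and 0.05 rad/s); the robot touches nothing.
It fails at once if the round knob is turned by more than 0.2 rad (value of joint round_knob above 0.2 rad or value of joint round_knob below -0.2 rad).
It also fails if it takes over 35 s, if anything falls off the work surface, if the arm or the gripper's body presses on something with over 40 N, if the wrist force passes 120 N, or if a joint passes its speed limit or range.

## Working session

There is one attempt and no reset: what is moved stays moved. The work goes in short steps, Python scripts to look and compute and a tool call to move; the robot and the scene stay as the last step left them, time stands still between calls to the robot, and variables do not carry over. Pictures are saved under pics/ and viewed, at most 10 in all, crops included, and the job is handed in when it is done.

Besides the shell and the picture viewer there is one more tool, called after "Request:" in YAML: its name, and indented under it one key for each argument. apply_moves: Moves the arm, as the interface text tells. Shift numbers are shares of 0.15 m and turn numbers shares of 180 degrees, none past 1 either way. Its arguments: {"type":"object","properties":{"commands":{"type":"array"}},"required":["commands"]}

```bash
mkdir -p pics
python3 - <<'E'
from cell import arm
import cv2,numpy as np
s=arm.get_state();print(s['clock'],s['position'],s['eef_rot'])
a=[]
for n in('top','side'):
    p,d=arm.grab_frame(n);c=arm.get_calibration(n)
    np.savez(f'{n}.npz',p=p,d=d,**c);cv2.imwrite(f'pics/{n}.png',p[:,:,::-1]);print(n,c)
E
```

```text
0.0 [ 0.20215455 -0.5645686   0.20842084] [[ 9.41479975e-01  3.37068410e-01 -5.86511171e-04]
 [ 3.37068910e-01 -9.41478073e-01  1.89411110e-03]
 [ 8.62576116e-05 -1.98096235e-03 -9.99998034e-01]]
top {'intrinsics': array([[394.62495781,   0.        , 281.65598149],
       [  0.        , 394.62495781, 211.08105749],
       [  0.        ,   0.        ,   1.        ]]), 'R': array([[ 0.02092158, -0.99977762, -0.0026466 ],
       [-0.98591984, -0.02019217, -0.16599504],
       [ 0.16590468,  0.00608221, -0.98612304]]), 't': array([0.04224903, 0.60175386, 0.66139843])}
side {'intrinsics': array([[384.46812289,   0.        , 272.52784152],
       [  0.        , 384.46812289, 210.90702302],
       [  0.        ,   0.        ,   1.        ]]), 'R': array([[ 0.85268299, -0.52239133,  0.00624676],
       [-0.39631136, -0.65458497, -0.64378244],
       [ 0.3403954 ,  0.54646667, -0.76518308]]), 't': array([-0.49268309,  0.32940871,  0.51496566])}
```

View pics/top.png

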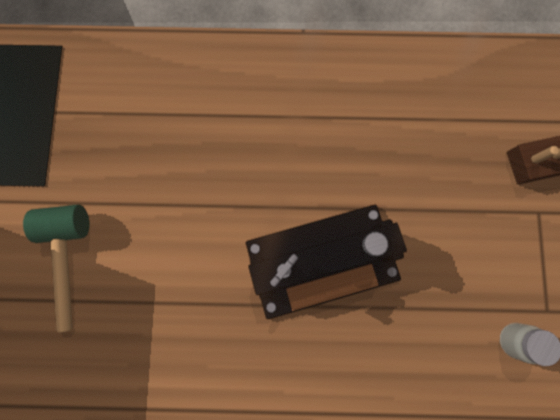

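View pics/side.png

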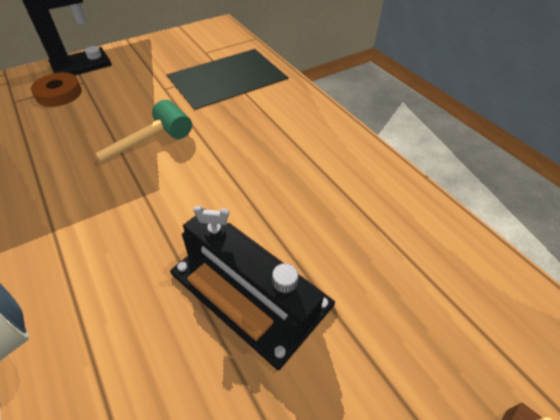

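The top view shows the wing screw at about (284,270), with its wings running from (273,283) to (295,258). The round knob is at (375,244). The side view agrees, with the wing at (211,218) and the knob at (285,278).

```bash
cat > h.py <<'E'
import numpy as np,cv2
def ray(c,px,z):
    K,R,t=c['intrinsics'],c['R'],c['t']
    o=-R.T@t; v=R.T@np.linalg.inv(K)@np.array([px[0],px[1],1.])
    return o+v*(z-o[2])/v[2]
def mask(p):
    h=cv2.cvtColor(p,cv2.COLOR_RGB2HSV); return ((h[...,1]<70)&(h[...,2]>85)).astype(np.uint8)
def blob(m,box):
    x0,y0,x1,y1=box; n,l,s,c=cv2.connectedComponentsWithStats(m[y0:y1,x0:x1])
    i=1+np.argmax(s[1:,4]); q=np.argwhere(l==i)[:,::-1]+[x0,y0]; return q.astype(np.float32)
E
python3 - <<'E'
from h import *
c=np.load('top.npz');m=mask(c['p'])
w=blob(m,(262,248,305,295));k=blob(m,(355,225,396,262))
print(len(w),cv2.minAreaRect(w),len(k),cv2.minEnclosingCircle(k))
W=np.array([ray(c,q,.155) for q in w]);r=cv2.minAreaRect(W[:,:2].astype(np.float32)*1000);print('wing mm',r)
u=np.linalg.svd(W[:,:2]-W[:,:2].mean(0))[2][0];print('dir',u,np.degrees(np.arctan2(u[1],u[0])),W.mean(0))
K=ray(c,cv2.minEnclosingCircle(k)[0],.136);print('knob',K)
b=K-np.array([*np.array(r[0])/1000,.136]);print('dist',np.linalg.norm(b),'bridge deg',np.degrees(np.arctan2(b[1],b[0])))
s=np.load('side.npz');m=mask(s['p']);w=blob(m,(185,198,236,240));print(ray(s,w.mean(0),.145))
E
```

```text
286 ((283.7500305175781, 270.2500305175781), (12.727920532226562, 37.47665786743164), 45.0) 425 ((375.476806640625, 243.68873596191406), 11.787683486938477)
wing mm ((493.53515625, 48.94634246826172), (18.938047409057617, 55.78791046142578), 45.964599609375)
dir [-0.78925846  0.61406114] 142.11626698797517 [0.49370648 0.04995321 0.155     ]
knob [ 0.53774013 -0.09331709  0.136     ]
dist 0.14897302641834287 bridge deg -72.73861280715296
[0.49374432 0.04554293 0.145     ]
```

Run:
```python
from h import *
from cell import arm
c=np.load('top.npz');K,R,t,d=c['intrinsics'],c['R'],c['t'],c['d']
for n,b in dict(cup=(500,315,560,372),block=(505,135,560,187)).items():
    P=np.array([R.T@(np.linalg.inv(K)@[u,v,1]*d[v,u]-t) for v in range(b[1],b[3]) for u in range(b[0],b[2]) if d[v,u]>0])
    P=P[P[:,2]>.02];print(n,P.min(0),P.max(0))
E_=np.array(arm.get_state()['eef_rot']);p=arm.get_state()['position']
print('units',(E_.T@(np.array([.494,.049,.27])-p))/.15)
```

```text
cup [ 0.34713616 -0.40390275  0.02001684] [ 0.41016899 -0.34463269  0.08401874]
block [ 0.66985014 -0.46698831  0.02005734] [ 0.75547832 -0.38297034  0.10213381]
units [ 3.21051353 -3.19634446 -0.40365387]
```

Request:
apply_moves:
  commands:
    - {"dx": 0.33,"dy": -0.33,"dz": -0.1,"fingers": 1}
    - {"dx": 0.55,"dy": -0.55,"dz": -0.2,"fingers": 1}
    - {"dx": 0.8,"dy": -0.8,"dz": -0.2,"fingers": 1}
    - {"dx": 1,"dy": -1,"dz": -0.2,"fingers": 1}
    - {"dx": 1,"dy": -1,"dz": -0.2,"fingers": 1}

```text
$.commands[0]: bad value
```

Request:
apply_moves:
  commands:
    - {"dx": 0.25,"dy": -0.25,"fingers": 1}
    - {"dx": 0.5,"dy": -0.5,"fingers": 1}
    - {"dx": 0.75,"dy": -0.75,"fingers": 1}
    - {"dx": 1,"dy": -1,"fingers": 1}
    - {"dx": 1,"dy": -1,"fingers": 1}

```text
$.commands[0]: bad value
```

Request:
apply_moves:
  commands:
    - {"dx": 0.25,"dy": -0.25,"fingers": 1}
    - {"dx": 0.5,"dy": -0.5,"fingers": 1}
    - {"dx": 0.75,"dy": -0.75,"fingers": 1}
    - {"dx": 1,"dy": -1,"fingers": 1}
    - {"dx": 1,"dy": -1,"fingers": 1}

```text
$.commands[0]: bad value
```

Request:
apply_moves:
  commands:
    - {"turn": 0.04,"fingers": 1}
    - {"turn": 0.08,"fingers": 1}
    - {"turn": 0.12,"fingers": 1}
    - {"turn": 0.16,"fingers": 1}
    - {"turn": 0.16,"fingers": 1}

```text
$.commands[0]: bad value
```

Request:
apply_moves:
  commands:
    - {"turn": 0.04,"fingers": 1}
    - {"turn": 0.08,"fingers": 1}
    - {"turn": 0.12,"fingers": 1}
    - {"turn": 0.16,"fingers": 1}
    - {"turn": 0.16,"fingers": 1}

```text
$.commands[0]: bad value
```

Run:
```python
from h import *
from cell import arm
s=arm.get_state();c=arm.get_calibration('wrist');p,d=arm.grab_frame('wrist')
np.savez('w1.npz',p=p,d=d,**c);cv2.imwrite('pics/w1.png',p[:,:,::-1])
E_=np.array(s['eef_rot']);q=np.array(s['position']);print(s['clock'],q,E_.round(3),s['joints'])
x=c['R']@np.array([.494,.049,.15])+c['t'];x=c['intrinsics']@x;print(x/x[2])
print('units',(E_.T@(np.array([.494,.049,.126])-q))/.15)
```

```text
0.1 [ 0.20215072 -0.56459712  0.20852654] [[ 0.941  0.337 -0.001]
 [ 0.337 -0.941  0.002]
 [ 0.    -0.002 -1.   ]] [-1.28370263e+00  9.18044237e-02  1.23180966e+00  6.04108542e-06
  1.81980251e+00 -5.66558038e-02]
[-1.15423288e+03 -1.15780828e+03  1.00000000e+00]
units [ 3.21040876 -3.19459661  0.55634453]
```

View pics/w1.png

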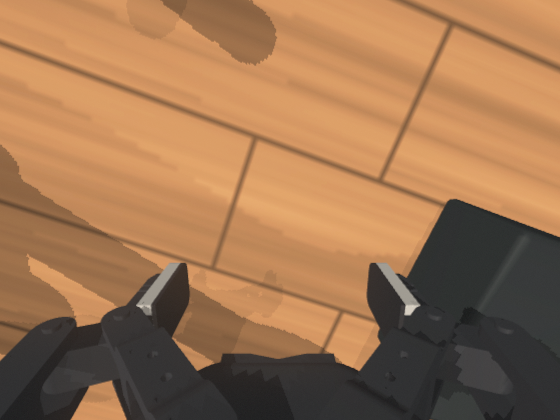

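All the move calls were refused, probably because every row needs all five keys. The wrist picture shows only bare bench, with the fingertips at about (180,280) and (380,280). I'll resend the moves with complete rows.

Request:
apply_moves:
  commands:
    - {"dx": 0.25,"dy": -0.25,"dz": -0.2,"turn": 0,"fingers": 1}
    - {"dx": 0.5,"dy": -0.5,"dz": -0.4,"turn": 0,"fingers": 1}
    - {"dx": 0.75,"dy": -0.75,"dz": -0.4,"turn": 0,"fingers": 1}
    - {"dx": 1,"dy": -1,"dz": -0.4,"turn": 0,"fingers": 1}
    - {"dx": 1,"dy": -1,"dz": -0.4,"turn": 0,"fingers": 1}

```text
clock: 0.65
position: [0.2941, -0.3704, 0.2706]
eef_rot: [[0.941, 0.339, 0.002], [0.339, -0.941, -0.001], [0.001, 0.001, -1.0]]
ft_force: [0.4, -0.5, -1.0]
grip_width: 0.0857
grasp_force: 0.0
```

Request:
apply_moves:
  commands:
    - {"dx": 0.22,"dy": -0.22,"dz": 0,"turn": 0,"fingers": 1}
    - {"dx": 0.45,"dy": -0.45,"dz": 0,"turn": 0,"fingers": 1}
    - {"dx": 0.7,"dy": -0.7,"dz": 0,"turn": 0,"fingers": 1}
    - {"dx": 1,"dy": -1,"dz": 0,"turn": 0,"fingers": 1}
    - {"dx": 1,"dy": -1,"dz": 0,"turn": 0,"fingers": 1}

```text
clock: 1.15
position: [0.3846, -0.1777, 0.2697]
eef_rot: [[0.94, 0.341, 0.001], [0.341, -0.94, 0.001], [0.001, -0.001, -1.0]]
ft_force: [-0.5, -0.0, 0.1]
grip_width: 0.0855
grasp_force: 0.0
```

Request:
apply_moves:
  commands:
    - {"dx": 0.22,"dy": -0.22,"dz": 0,"turn": 0,"fingers": 1}
    - {"dx": 0.45,"dy": -0.45,"dz": 0,"turn": 0,"fingers": 1}
    - {"dx": 0.7,"dy": -0.7,"dz": 0,"turn": 0,"fingers": 1}
    - {"dx": 1,"dy": -1,"dz": 0,"turn": 0,"fingers": 1}
    - {"dx": 1,"dy": -1,"dz": 0,"turn": 0,"fingers": 1}

```text
clock: 1.65
position: [0.475, 0.0144, 0.2688]
eef_rot: [[0.94, 0.341, -0.001], [0.341, -0.94, 0.001], [-0.001, -0.002, -1.0]]
ft_force: [-0.2, -1.3, 0.2]
grip_width: 0.0852
grasp_force: 0.0
```

Request:
apply_moves:
  commands:
    - {"dx": 0,"dy": 0,"dz": 0,"turn": 0.04,"fingers": 1}
    - {"dx": 0,"dy": 0,"dz": 0,"turn": 0.08,"fingers": 1}
    - {"dx": 0,"dy": 0,"dz": 0,"turn": 0.12,"fingers": 1}
    - {"dx": 0,"dy": 0,"dz": 0,"turn": 0.16,"fingers": 1}
    - {"dx": 0,"dy": 0,"dz": 0,"turn": 0.2,"fingers": 1}

```text
clock: 2.15
position: [0.4741, 0.0105, 0.2692]
eef_rot: [[0.958, -0.286, -0.001], [-0.286, -0.958, 0.0], [-0.001, 0.0, -1.0]]
ft_force: [-0.3, -0.6, 0.2]
grip_width: 0.0852
grasp_force: 0.0
```

Request:
apply_moves:
  commands:
    - {"dx": 0,"dy": 0,"dz": 0,"turn": 0.04,"fingers": 1}
    - {"dx": 0,"dy": 0,"dz": 0,"turn": 0.08,"fingers": 1}
    - {"dx": 0,"dy": 0,"dz": 0,"turn": 0.12,"fingers": 1}
    - {"dx": 0,"dy": 0,"dz": 0,"turn": 0.12,"fingers": 1}
    - {"dx": 0,"dy": 0,"dz": 0,"turn": 0.12,"fingers": 1}

```text
clock: 2.65
position: [0.4742, 0.0105, 0.2694]
eef_rot: [[0.791, -0.612, -0.0], [-0.612, -0.791, 0.0], [-0.0, 0.0, -1.0]]
ft_force: [0.3, 0.8, -0.2]
grip_width: 0.0852
grasp_force: 0.0
```

Run:
```python
from h import *
from cell import arm
s=arm.get_state();c=arm.get_calibration('wrist');p,d=arm.grab_frame('wrist')
np.savez('w2.npz',p=p,d=d,**c);cv2.imwrite('pics/w2.png',p[:,:,::-1])
E_=np.array(s['eef_rot']);q=np.array(s['position']);print(s['clock'],q,E_.round(3),s['joints'])
x=c['R']@np.array([.494,.049,.15])+c['t'];x=c['intrinsics']@x;print(x/x[2])
print('units',(E_.T@(np.array([.494,.049,.126])-q))/.15)
```

```text
2.65 [0.47415279 0.01045685 0.26938641] [[ 0.791 -0.612 -0.   ]
 [-0.612 -0.791  0.   ]
 [-0.     0.    -1.   ]] [-4.97309837e-02 -2.23657661e-01  1.42508888e+00  4.22727359e-05
  1.94051338e+00  2.17929107e+00]
[234.1240624  207.35273987   1.        ]
units [-0.05220932 -0.28437216  0.95587768]
```

View pics/w2.png

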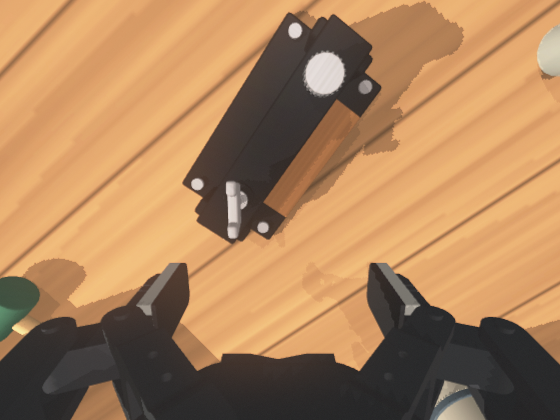

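The wrist view shows the wing upright in the image, from (232,187) to (235,232), as predicted, with the knob at (325,73). Joint 6 is at 2.18, too near its limit to tighten, so I'll turn the tool by a half turn for the same grasp. First I'll refine the wing's pose.

Run:
```python
from h import *
c=np.load('w2.npz');p=c['p'];g=cv2.cvtColor(p,cv2.COLOR_RGB2GRAY)
m=mask(p)
w=blob(m,(218,172,255,245));print(len(w),cv2.minAreaRect(w))
for z in (.155,.161):
  a=ray(c,(232.5,187),z);b=ray(c,(234.5,230),z);print(a,b,(a+b)/2,np.linalg.norm(a-b),np.degrees(np.arctan2(*(a-b)[1::-1])))
k=blob(m,(300,45,350,100));K=ray(c,cv2.minEnclosingCircle(k)[0],.136);print('knob',K)
b=np.array(p);x0,y0=200,160
cv2.imwrite('pics/w2c.png',cv2.resize(p[160:260,190:290,::-1],None,fx=5,fy=5,interpolation=0))
```

```text
878 ((236.70858764648438, 209.2344970703125), (57.40306091308594, 21.697473526000977), 87.33700561523438)
[0.51074529 0.03601695 0.155     ] [0.47679733 0.06205167 0.155     ] [0.49377131 0.04903431 0.155     ] 0.04278166062399781 -37.48463344164835
[0.51115788 0.03453356 0.161     ] [0.47793958 0.0600087  0.161     ] [0.49454873 0.04727113 0.161     ] 0.04186213878883664 -37.48463344164832
knob [ 0.54011053 -0.09158013  0.136     ]
```

View pics/w2c.png

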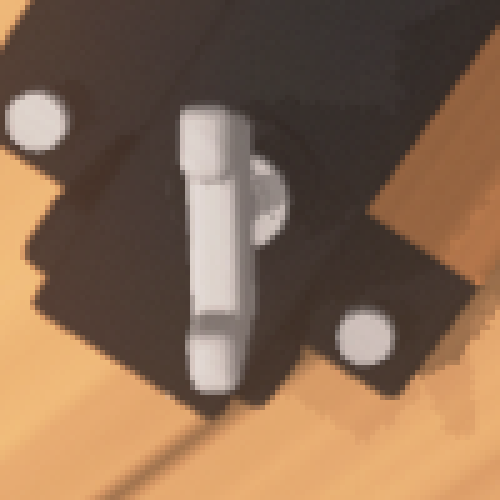

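The crop shows the wing's top strip centred at about (232.6,209.6) in the full image, with its tips at (231,182) and (232.6,239). That puts the wing centre at about (0.4945, 0.0485), 34.5° from the bridge.

Request:
apply_moves:
  commands:
    - {"dx": -0.05,"dy": -0.28,"dz": 0,"turn": -0.045,"fingers": 1}
    - {"dx": -0.05,"dy": -0.28,"dz": 0,"turn": -0.09,"fingers": 1}
    - {"dx": -0.05,"dy": -0.28,"dz": 0,"turn": -0.135,"fingers": 1}
    - {"dx": -0.05,"dy": -0.28,"dz": 0,"turn": -0.18,"fingers": 1}
    - {"dx": -0.05,"dy": -0.28,"dz": 0,"turn": -0.22,"fingers": 1}

```text
clock: 3.2
position: [0.4941, 0.0483, 0.2694]
eef_rot: [[0.999, 0.038, -0.0], [0.038, -0.999, -0.0], [-0.0, 0.0, -1.0]]
ft_force: [-0.1, -0.2, -0.3]
grip_width: 0.0856
grasp_force: 0.0
```

Request:
apply_moves:
  commands:
    - {"dx": 0,"dy": 0,"dz": 0,"turn": -0.045,"fingers": 1}
    - {"dx": 0,"dy": 0,"dz": 0,"turn": -0.09,"fingers": 1}
    - {"dx": 0,"dy": 0,"dz": 0,"turn": -0.135,"fingers": 1}
    - {"dx": 0,"dy": 0,"dz": 0,"turn": -0.18,"fingers": 1}
    - {"dx": 0,"dy": 0,"dz": 0,"turn": -0.22,"fingers": 1}

```text
clock: 3.7
position: [0.4941, 0.0482, 0.2695]
eef_rot: [[0.746, 0.666, -0.0], [0.666, -0.746, -0.0], [-0.0, -0.0, -1.0]]
ft_force: [0.2, 0.3, -0.5]
grip_width: 0.0856
grasp_force: 0.0
```

Request:
apply_moves:
  commands:
    - {"dx": 0,"dy": 0,"dz": 0,"turn": -0.045,"fingers": 1}
    - {"dx": 0,"dy": 0,"dz": 0,"turn": -0.09,"fingers": 1}
    - {"dx": 0,"dy": 0,"dz": 0,"turn": -0.135,"fingers": 1}
    - {"dx": 0,"dy": 0,"dz": 0,"turn": -0.18,"fingers": 1}
    - {"dx": 0,"dy": 0,"dz": 0,"turn": -0.22,"fingers": 1}

```text
clock: 4.2
position: [0.4941, 0.0482, 0.2695]
eef_rot: [[0.15, 0.989, -0.0], [0.989, -0.15, 0.0], [-0.0, -0.0, -1.0]]
ft_force: [0.0, 0.4, -0.3]
grip_width: 0.0851
grasp_force: 0.0
```

Request:
apply_moves:
  commands:
    - {"dx": 0,"dy": 0,"dz": 0,"turn": -0.045,"fingers": 1}
    - {"dx": 0,"dy": 0,"dz": 0,"turn": -0.09,"fingers": 1}
    - {"dx": 0,"dy": 0,"dz": 0,"turn": -0.135,"fingers": 1}
    - {"dx": 0,"dy": 0,"dz": 0,"turn": -0.18,"fingers": 1}
    - {"dx": 0,"dy": 0,"dz": 0,"turn": -0.22,"fingers": 1}

```text
clock: 4.7
position: [0.4941, 0.0482, 0.2695]
eef_rot: [[-0.514, 0.858, -0.0], [0.858, 0.514, 0.0], [0.0, -0.0, -1.0]]
ft_force: [-0.2, 0.0, 0.0]
grip_width: 0.0856
grasp_force: 0.0
```

Request:
apply_moves:
  commands:
    - {"dx": 0,"dy": 0,"dz": 0,"turn": -0.04,"fingers": 1}
    - {"dx": 0,"dy": 0,"dz": 0,"turn": -0.08,"fingers": 1}
    - {"dx": 0,"dy": 0,"dz": 0,"turn": -0.12,"fingers": 1}
    - {"dx": 0,"dy": 0,"dz": 0,"turn": -0.12,"fingers": 1}
    - {"dx": 0,"dy": 0,"dz": 0,"turn": -0.12,"fingers": 1}

```text
clock: 5.2
position: [0.4941, 0.0482, 0.2695]
eef_rot: [[-0.788, 0.616, -0.0], [0.616, 0.788, 0.0], [0.0, -0.0, -1.0]]
ft_force: [0.4, 0.5, -0.6]
grip_width: 0.0857
grasp_force: 0.0
```

Run:
```python
from h import *
from cell import arm
s=arm.get_state();c=arm.get_calibration('wrist');p,d=arm.grab_frame('wrist')
np.savez('w3.npz',p=p,d=d,**c);cv2.imwrite('pics/w3.png',p[:,:,::-1])
E_=np.array(s['eef_rot']);q=np.array(s['position']);print(s['clock'],q,E_.round(3),s['joints'])
print('units',(E_.T@(np.array([.4945,.0485,.126])-q))/.15)
```

```text
5.2 [0.49410739 0.04816924 0.26952871] [[-0.788  0.616 -0.   ]
 [ 0.616  0.788  0.   ]
 [ 0.    -0.    -1.   ]] [ 2.86371512e-02 -1.65259028e-01  1.37399269e+00  4.69886622e-06
  1.93295321e+00 -8.78467283e-01]
units [-7.75453386e-04  3.40368795e-03  9.56857809e-01]
```

View pics/w3.png

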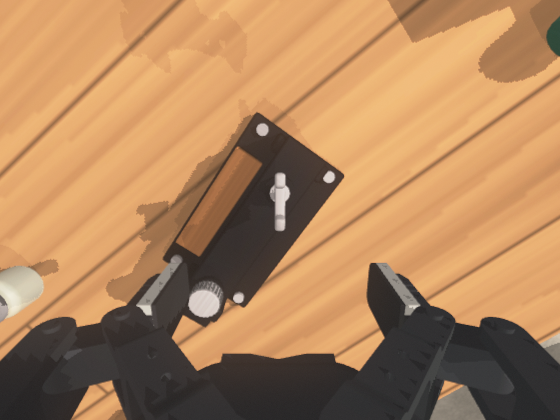

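The wing lies upright and centred between the fingers, from (280,175) to (280,228). I'll go down and close.

Request:
apply_moves:
  commands:
    - {"dx": 0,"dy": 0,"dz": 0.3,"turn": 0,"fingers": 1}
    - {"dx": 0,"dy": 0,"dz": 0.6,"turn": 0,"fingers": 1}
    - {"dx": 0,"dy": 0,"dz": 0.8,"turn": 0,"fingers": 1}
    - {"dx": 0,"dy": 0,"dz": 0.94,"turn": 0,"fingers": 1}
    - {"dx": 0,"dy": 0,"dz": 0.94,"turn": 0,"fingers": 1}

```text
clock: 5.75
position: [0.4921, 0.0481, 0.1246]
eef_rot: [[-0.788, 0.615, -0.007], [0.615, 0.788, -0.0], [0.005, -0.004, -1.0]]
ft_force: [-0.9, -0.5, -0.0]
grip_width: 0.0853
grasp_force: 0.0
```

Request:
apply_moves:
  commands:
    - {"dx": 0,"dy": 0,"dz": 0,"turn": 0,"fingers": 0}
    - {"dx": 0,"dy": 0,"dz": 0,"turn": 0,"fingers": 0}
    - {"dx": 0,"dy": 0,"dz": 0,"turn": 0,"fingers": 0}
    - {"dx": 0,"dy": 0,"dz": 0,"turn": 0,"fingers": 0}
    - {"dx": 0,"dy": 0,"dz": 0,"turn": 0,"fingers": 0}

```text
clock: 6.25
position: [0.4945, 0.0482, 0.1293]
eef_rot: [[-0.789, 0.614, 0.001], [0.614, 0.789, 0.0], [-0.001, 0.001, -1.0]]
ft_force: [0.2, 0.1, 1.3]
grip_width: 0.0124
grasp_force: 2.2
```

Request:
apply_moves:
  commands:
    - {"dx": 0,"dy": 0,"dz": 0,"turn": 0,"fingers": 0}
    - {"dx": 0,"dy": 0,"dz": 0,"turn": 0,"fingers": 0}
    - {"dx": 0,"dy": 0,"dz": 0,"turn": 0,"fingers": 0}

```text
clock: 6.55
position: [0.4953, 0.0492, 0.1296]
eef_rot: [[-0.79, 0.614, 0.003], [0.614, 0.79, 0.002], [-0.001, 0.004, -1.0]]
ft_force: [3.5, 4.9, 1.8]
grip_width: 0.0061
grasp_force: 58.7
```

Request:
apply_moves:
  commands:
    - {"dx": 0,"dy": 0,"dz": 0,"turn": 0.03,"fingers": 0}
    - {"dx": 0,"dy": 0,"dz": 0,"turn": 0.06,"fingers": 0}
    - {"dx": 0,"dy": 0,"dz": 0,"turn": 0.09,"fingers": 0}
    - {"dx": 0,"dy": 0,"dz": 0,"turn": 0.12,"fingers": 0}
    - {"dx": 0,"dy": 0,"dz": 0,"turn": 0.15,"fingers": 0}

```text
clock: 7.05
position: [0.4951, 0.0491, 0.1296]
eef_rot: [[-0.421, 0.907, 0.003], [0.907, 0.421, 0.002], [0.0, 0.004, -1.0]]
ft_force: [2.7, 3.5, 1.3]
grip_width: 0.0061
grasp_force: 58.9
```

```bash
python3 -c "
from cell import arm;import numpy as np
s=arm.get_state();print(s['torque'],s['ft_force'],s['joints'][5],s['joint_torque'][5],s['grip_width'],s['grasp_force'])"
```

```text
[ 0.62750608 -0.51681299  0.08372755] [2.69860616 3.51785729 1.27456781] -0.40553597309307327 -1.1924276500940323 0.00614277273973579 58.89995905570686
```

Request:
apply_moves:
  commands:
    - {"dx": 0,"dy": 0,"dz": 0,"turn": 0.015,"fingers": 0}
    - {"dx": 0,"dy": 0,"dz": 0,"turn": 0.03,"fingers": 0}
    - {"dx": 0,"dy": 0,"dz": 0,"turn": 0.03,"fingers": 0}
    - {"dx": 0,"dy": 0,"dz": 0,"turn": 0.03,"fingers": 0}

```text
clock: 7.45
position: [0.4951, 0.0491, 0.1295]
eef_rot: [[-0.339, 0.941, 0.003], [0.941, 0.339, 0.002], [0.001, 0.003, -1.0]]
ft_force: [3.0, 4.9, 2.9]
grip_width: 0.0063
grasp_force: 58.9
```

```bash
python3 -c "
from cell import arm;import numpy as np
s=arm.get_state();E=s['eef_rot'];print(np.degrees(np.arctan2(E[1][1],E[0][1])),s['torque'],s['ft_force'],s['joint_torque'][5],s['grasp_force'])"
```

```text
19.81364087000896 [ 0.77424531 -0.59608827  0.0180884 ] [2.98705156 4.89270102 2.91597898] 0.028018816374242306 58.929076194763184
```

Request:
apply_moves:
  commands:
    - {"dx": 0,"dy": 0,"dz": 0,"turn": 0.01,"fingers": 0}
    - {"dx": 0,"dy": 0,"dz": 0,"turn": 0.02,"fingers": 0}
    - {"dx": 0,"dy": 0,"dz": 0,"turn": 0.02,"fingers": 0}
    - {"dx": 0,"dy": 0,"dz": 0,"turn": 0.02,"fingers": 0}

```text
clock: 7.85
position: [0.4951, 0.0491, 0.1296]
eef_rot: [[-0.279, 0.96, 0.003], [0.96, 0.279, 0.002], [0.001, 0.003, -1.0]]
ft_force: [3.1, 4.9, 3.1]
grip_width: 0.0061
grasp_force: 59.2
```

```bash
python3 -c "
from cell import arm;import numpy as np
s=arm.get_state();E=s['eef_rot'];print(np.degrees(np.arctan2(E[1][1],E[0][1])),s['torque'],s['ft_force'],s['joint_torque'][5],s['grasp_force'])"
```

```text
16.21879291990876 [ 0.78501411 -0.5410474   0.09487907] [3.12485626 4.93541233 3.06902913] 0.08485957514494658 59.17948481925123
```

Request:
apply_moves:
  commands:
    - {"dx": 0,"dy": 0,"dz": 0,"turn": 0.01,"fingers": 0}
    - {"dx": 0,"dy": 0,"dz": 0,"turn": 0.02,"fingers": 0}
    - {"dx": 0,"dy": 0,"dz": 0,"turn": 0.02,"fingers": 0}
    - {"dx": 0,"dy": 0,"dz": 0,"turn": 0.02,"fingers": 0}

```text
clock: 8.25
position: [0.4951, 0.0491, 0.1296]
eef_rot: [[-0.219, 0.976, 0.003], [0.976, 0.219, 0.002], [0.001, 0.003, -1.0]]
ft_force: [3.3, 4.7, 2.7]
grip_width: 0.0064
grasp_force: 61.2
```

```bash
python3 -c "
from cell import arm;import numpy as np
s=arm.get_state();E=s['eef_rot'];print(np.degrees(np.arctan2(E[1][1],E[0][1])),s['torque'],s['ft_force'],s['joint_torque'][5],s['grasp_force'])"
```

```text
12.655457745654425 [ 0.66276276 -0.5094859   0.38053495] [3.33806855 4.65863541 2.69861481] 0.4230173584073782 61.158698089420795
```

Request:
apply_moves:
  commands:
    - {"dx": 0,"dy": 0,"dz": 0,"turn": 0.01,"fingers": 0}
    - {"dx": 0,"dy": 0,"dz": 0,"turn": 0.02,"fingers": 0}
    - {"dx": 0,"dy": 0,"dz": 0,"turn": 0.02,"fingers": 0}
    - {"dx": 0,"dy": 0,"dz": 0,"turn": 0.02,"fingers": 0}

```text
clock: 8.65
position: [0.4951, 0.0491, 0.1295]
eef_rot: [[-0.158, 0.987, 0.003], [0.987, 0.158, 0.002], [0.001, 0.003, -1.0]]
ft_force: [3.6, 3.2, 2.0]
grip_width: 0.0063
grasp_force: 62.4
```

```bash
python3 -c "
from cell import arm;import numpy as np
s=arm.get_state();E=s['eef_rot'];print(np.degrees(np.arctan2(E[1][1],E[0][1])),s['torque'],s['ft_force'],s['joint_torque'][5],s['grasp_force'])"
```

```text
9.085606698069684 [ 0.71850207 -0.57418342  0.69110549] [3.59934499 3.2319339  1.9984527 ] 0.6921353191137314 62.38655459135771
```

The moment grows linearly, which puts the stop at a tool yaw of about 16.5°, so the screw is bottomed. Now I'll back off to a yaw of about 62°.

Request:
apply_moves:
  commands:
    - {"dx": 0,"dy": 0,"dz": 0,"turn": -0.03,"fingers": 0}
    - {"dx": 0,"dy": 0,"dz": 0,"turn": -0.06,"fingers": 0}
    - {"dx": 0,"dy": 0,"dz": 0,"turn": -0.09,"fingers": 0}
    - {"dx": 0,"dy": 0,"dz": 0,"turn": -0.12,"fingers": 0}
    - {"dx": 0,"dy": 0,"dz": 0,"turn": -0.15,"fingers": 0}

```text
clock: 9.15
position: [0.4952, 0.0491, 0.1296]
eef_rot: [[-0.591, 0.807, 0.003], [0.807, 0.591, 0.002], [-0.0, 0.004, -1.0]]
ft_force: [3.1, 4.0, 1.8]
grip_width: 0.0061
grasp_force: 60.3
```

Request:
apply_moves:
  commands:
    - {"dx": 0,"dy": 0,"dz": 0,"turn": -0.03,"fingers": 0}
    - {"dx": 0,"dy": 0,"dz": 0,"turn": -0.06,"fingers": 0}
    - {"dx": 0,"dy": 0,"dz": 0,"turn": -0.09,"fingers": 0}
    - {"dx": 0,"dy": 0,"dz": 0,"turn": -0.12,"fingers": 0}
    - {"dx": 0,"dy": 0,"dz": 0,"turn": -0.145,"fingers": 0}

```text
clock: 9.65
position: [0.4952, 0.0492, 0.1296]
eef_rot: [[-0.886, 0.464, 0.003], [0.464, 0.886, 0.002], [-0.002, 0.003, -1.0]]
ft_force: [4.2, 5.2, 2.5]
grip_width: 0.0061
grasp_force: 60.3
```

Request:
apply_moves:
  commands:
    - {"dx": 0,"dy": 0,"dz": 0,"turn": 0,"fingers": 0}
    - {"dx": 0,"dy": 0,"dz": 0,"turn": 0,"fingers": 0}
    - {"dx": 0,"dy": 0,"dz": 0,"turn": 0,"fingers": 1}
    - {"dx": 0,"dy": 0,"dz": 0,"turn": 0,"fingers": 1}
    - {"dx": 0,"dy": 0,"dz": 0,"turn": 0,"fingers": 1}

```text
clock: 10.15
position: [0.4938, 0.0478, 0.1283]
eef_rot: [[-0.883, 0.469, -0.001], [0.469, 0.883, -0.001], [0.001, -0.001, -1.0]]
ft_force: [-0.1, 0.4, -0.1]
grip_width: 0.0491
grasp_force: 0.0
```

Request:
apply_moves:
  commands:
    - {"dx": 0,"dy": 0,"dz": 0,"turn": 0,"fingers": 1}
    - {"dx": 0,"dy": 0,"dz": 0,"turn": 0,"fingers": 1}
    - {"dx": 0,"dy": 0,"dz": 0,"turn": 0,"fingers": 1}
    - {"dx": 0,"dy": 0,"dz": 0,"turn": 0,"fingers": 1}

```text
clock: 10.55
position: [0.4941, 0.0481, 0.1286]
eef_rot: [[-0.883, 0.47, -0.0], [0.47, 0.883, -0.0], [0.0, -0.0, -1.0]]
ft_force: [-0.1, -0.3, -0.8]
grip_width: 0.0851
grasp_force: 0.0
```

Released. I'll lift straight up and check the wing.

Request:
apply_moves:
  commands:
    - {"dx": 0,"dy": 0,"dz": -0.3,"turn": 0,"fingers": 1}
    - {"dx": 0,"dy": 0,"dz": -0.6,"turn": 0,"fingers": 1}
    - {"dx": 0,"dy": 0,"dz": -0.94,"turn": 0,"fingers": 1}
    - {"dx": 0,"dy": 0,"dz": -0.94,"turn": 0,"fingers": 1}
    - {"dx": 0,"dy": 0,"dz": -0.94,"turn": 0,"fingers": 1}

```text
clock: 11.05
position: [0.4948, 0.0482, 0.2714]
eef_rot: [[-0.883, 0.469, 0.004], [0.469, 0.883, 0.0], [-0.003, 0.002, -1.0]]
ft_force: [0.7, -0.5, -0.8]
grip_width: 0.0854
grasp_force: 0.0
```

Run:
```python
from h import *
from cell import arm
s=arm.get_state();c=arm.get_calibration('wrist');p,d=arm.grab_frame('wrist')
cv2.imwrite('pics/w4.png',p[:,:,::-1]);E=s['eef_rot'];print(s['clock'],s['position'],np.degrees(np.arctan2(E[1][1],E[0][1])))
w=blob(mask(p),(260,160,300,240));print(len(w),cv2.minAreaRect(w))
a=ray(c,w[np.argmin(w[:,1])],.161);b=ray(c,w[np.argmax(w[:,1])],.161);print(a,b,np.degrees(np.arctan2(*(a-b)[1::-1])))
```

```text
11.05 [0.49476835 0.04819514 0.27136688] 61.99919214377123
767 ((279.0, 200.0), (58.0, 20.0), 90.0)
[0.46780023 0.06244715 0.161     ] [0.5167417  0.03531188 0.161     ] 150.99411133303025
```

View pics/w4.png

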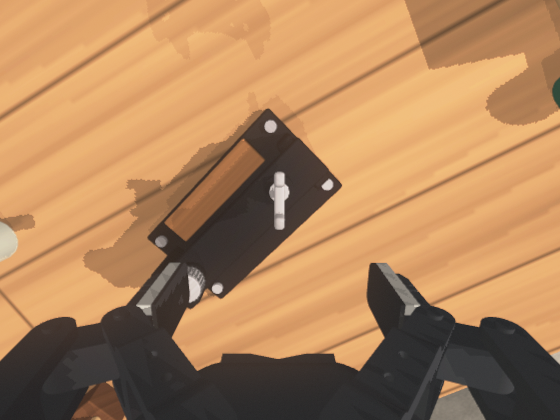

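The wing is upright in the image, from (280,172) to (280,228). It points along about 152° and the bridge along about 107°, so it is backed off about 45°. The gripper is clear of everything.

```bash
python3 -c "
from cell import arm;print(arm.sign_off())"
```

```text
the job is handed in; nothing more can be done
None
```

I turned the wing screw clockwise to its stop, backed it off about 45° (checked in the wrist camera), let go, left the round knob alone, and handed the job in at about 11 s; no verdict came back.

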